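# Load ring blanks into a jeweller's tube magazine

## Task

Load the two narrow, tall brass ring blanks into the clear upright tube magazine through its flared mouth, one after the other, so that they stand end to end in the tube with the lower one right down on the tube's floor. Leave the wide brass sleeve standing where it is.

Things in the scene. Friction and masses are not known exactly. Their poses are not given: they have to be found in the camera images.
- blank_a: narrow ring blank: brass sleeve open at both ends, 28 mm outside diameter, 20 mm bore, 36 mm tall, about 90 g, standing on the bench. Origin at its centre, 18 mm above its underside; z is its axis. Not to be mistaken for the short band, same diameter but 12 mm tall. Sleeves and band stand at least 120 mm apart between centres
- blank_b: a second ring blank, the same as blank_a in every way
- wide_sleeve: a brass sleeve too wide for the magazine: 46 mm outside diameter, 38 mm bore, 36 mm tall, standing on the bench. Origin at its centre, z its axis. To be left alone
- magazine: fixed magazine: clear upright tube on a grey base plate, with a flared aluminium mouth. Origin on the tube's axis at bench height, z up. Tube floor 24 mm above the bench; bore 35 mm up to 124 mm, then flaring to 64 mm inside (70 outside) at the rim, 150 mm up. A blank let go in the flare slides down by its own weight. A column 128 mm high stands 58 mm to the tube's own +y side
Not all that is in view belongs to the job. Leave any black or red look-alike of the blank_a alone.

How it is judged (in metres and radians):
On the way:
1. one blank stands on the floor of the magazine's tube (((horizontal distance between blank_a and magazine below 0.01 m and z of blank_a in the frame of magazine below 0.05 m) or (horizontal distance between blank_b and magazine below 0.01 m and z of blank_b in the frame of magazine below 0.05 m))), for 0.2 s.
At the end, for the whole second after the job is handed in: Both narrow blanks are at rest in the tube, within 10 mm of its axis and 15 degrees of upright: the lower one with its centre less than 50 mm above the bench (42 mm when seated on the floor), the upper one standing on it with its centre less than 88 mm above the bench (78 mm when seated) (horizontal distance between each of blank_a, blank_b and magazine below 0.01 m and angle between the z axis of each of blank_a, blank_b and the z axis of magazine, either way round below 0.26 rad and z of each of blank_a, blank_b in the frame of magazine below 0.088 m and z of any of blank_a, blank_b in the frame of magazine below 0.05 m and linear speed of each of blank_a, blank_b below 0.02 m/s); the robot touches nothing.
It fails at once if the wide sleeve is pushed or carried more than 30 mm from where it stood (distance of wide_sleeve from where it was at the start of the episode above 0.03 m).
It also fails if it takes over 58 s, if anything falls off the work surface, if the arm or the gripper's body presses on something with over 40 N, if the wrist force passes 120 N, or if a joint passes its speed limit or range.

## Robot

A 6-joint arm with a two-finger parallel gripper is mounted at the origin on the work surface. World frame = base frame: x ahead of the robot, y to its left, z up, the work surface at z = 0. Lengths are in m, angles in degrees, forces in N, time in s.
With the tool pointing down it reaches from about 0.375 to 0.9 m from the base axis. Payload 3.1 kg.
Tool frame: the origin (TCP) lies on the centre line of the jaws, within the pads' length; the fingertips stand finger_overhang ahead of it and the grasp point (between the pads) lies 5 mm behind it (finger_overhang is the distance from the TCP to the fingertips, in m); z points along the fingers, y is the line along which they close (so a half turn about z gives the same grasp; the last joint's range is limited). The gripper opens to 87 mm and grips with 3 to 60 N. Pads are 19 mm wide; open, the fingers measure 117 mm over their backs; the gripper's body (75 mm by 190 mm) begins 51 mm behind the grasp point.
Start: joints at [65.174, 30.224, 82.088, -0, 67.689, -10.227], TCP at [0.157, 0.605, 0.237] pointing down, gripper open.
Joint ranges: [-176.69, 176.69], [-43.24, 126.21], [12.49, 139.97], [-82, 262], [0, 151.66], [-163.58, 163.58]. Speed limits (degrees/s): [159.86, 159.86, 180, 180, 180, 180].

## Interface

Orientations are given as a 3x3 rotation matrix whose columns are the frame's x, y, z axes.
In Python, from rig import read_state, capture, calibration, hand_in, finger_overhang gives the robot as it stands.
- The arm moves only by the tool send_rows, never from a script. Its argument "plan" is a list of rows, each a list of 5 numbers: the closure in counts, from 0 (fully open) to 255 (shut), then the shift along the tool's x, y, z in m, then the turn about the tool's z in rad. A call has 1 to 20 rows; each row shifts and turns the commanded pose from where the row before left it, along the tool's axes as they then stand; what a row does not reach is not made up. A row lasts 1/12 s, in which the tool goes at most 41.7 mm and 7.16 degrees, less where a joint would pass 70% of its speed; a pose out of reach is approached as far as the arm can. A call is refused whole if a number of a shift passes 0.0417 or a number of a turn 0.125, either way. A call with a gripper value outside its range is refused whole. The fingers move at their own pace and stop on an object; the grip force is fixed at half the most. Time passes only in rows, so rows that do not move let the fingers close. It gives the time, the measured TCP pose, the force, the opening and the grip force at its end, in the units of the state.
- read_state(): the state, without advancing time (a new reading comes with each control period).
- capture(name): name is "scene" or "top" or "wrist"; returns (picture, depth): 400x640x3 uint8, blue, green, red; 400x640 float32, m along the optical axis (not along the pixel's ray), 0 where there is no reading.
- calibration(name): a dict with "fx", "fy", "cx", "cy" (pixels), "xyz" and "rotation" of the camera in the world. Camera axes: x right, y down, z forward; pixel columns grow to the right and rows downward; lengths in m; the calibration is good to about 2 mm. A picture is of the moment at which its call begins: read the wrist's pose just before it. calibration takes no time and is no camera call; for the wrist camera it gives the pose at the moment of the call.
- hand_in(): hands the job in; it is judged then, once.
The state is a dict: "time_s": time; "joint_positions": joint angles; "qvel": joint speeds; "tau": joint torques, N m; "position": TCP position; "tcp_rot": TCP orientation; "force": force on the tool from outside, world axes, zero at the start; "moment": the same for the moment, N m; "opening": opening from 0.0 (shut) to 1.0 (fully open); "grasp_force": force on a finger pad.
Only numpy, scipy, OpenCV 4.12 (cv2) and the standard library are available. Lean on these libraries where they do the work, as an engineer would, in place of code of your own. Each camera call takes 0.05 s, during which the arm holds its last target. There are 200 camera calls.

## Working session

There is one attempt and no reset: what is moved stays moved. The work goes in short steps, Python scripts to look and compute and a tool call to move; the robot and the scene stay as the last step left them, time stands still between calls to the robot, and variables do not carry over. Pictures are saved under pics/ and viewed, at most 10 in all, crops included, and the job is handed in when it is done.

Besides the shell and the picture viewer there is one more tool, called after ">>>" as name([rows], argument=value, ...), one row to a line, values as JSON. send_rows: Moves the arm, as the interface text tells. Its arguments: {"type":"object","properties":{"plan":{"type":"array","items":{"type":"array","items":{"type":"number"}}}},"required":["plan"]}

```bash
mkdir -p pics; ls; python3 - <<'E'
from rig import *
import cv2,numpy as np
s=read_state();print(s['position'],s['tcp_rot'],s['opening'],finger_overhang if not callable(finger_overhang) else finger_overhang())
for n in('top','scene'):
    p,d=capture(n);cv2.imwrite(f'pics/{n}0.png',p);np.save(f'pics/{n}0.npy',d)
    print(n,calibration(n))
E
```

```text
pics
[0.15720162 0.60417509 0.23555737] [[-9.67724692e-01  2.52008113e-01 -9.12354466e-04]
 [ 2.52009472e-01  9.67722741e-01 -1.98065046e-03]
 [ 3.83766180e-04 -2.14664633e-03 -9.99997622e-01]] 0.9954627213797987 0.014
top {'fx': 380.4201808419774, 'fy': 380.4201808419774, 'cx': 312.89399022505637, 'cy': 201.7672549860204, 'xyz': array([ 0.33400951, -0.01024257,  0.91940809]), 'rotation': array([[-0.07319189, -0.97638934,  0.20324074],
       [-0.9973059 ,  0.07265382, -0.01011749],
       [-0.00488761, -0.2034337 , -0.97907652]])}
scene {'fx': 389.55989781951513, 'fy': 389.55989781951513, 'cx': 318.9442447971299, 'cy': 201.4386753178024, 'xyz': array([ 0.84110219, -0.4303664 ,  0.60394674]), 'rotation': array([[ 0.79124597,  0.45254702, -0.41125541],
       [ 0.61144856, -0.59407697,  0.52268844],
       [-0.00777627, -0.66503665, -0.74677023]])}
```

View pics/top0.png

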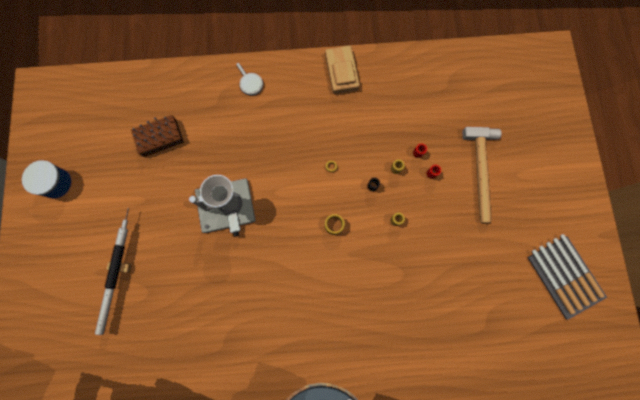

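View pics/scene0.png

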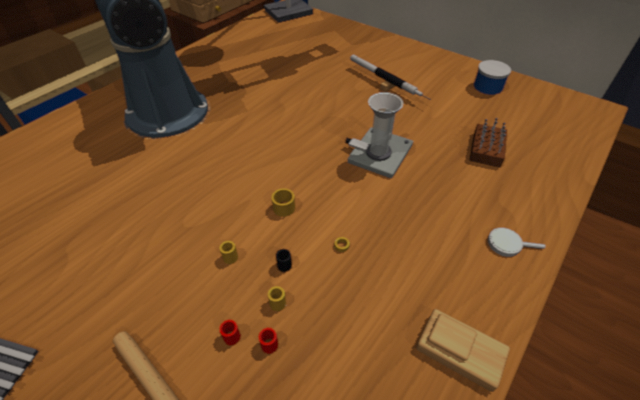

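The tall brass blanks are at top (399,166) and (399,218), scene (277,298) and (228,252). The short band is at top (331,166), the wide sleeve at (335,224), and the magazine mouth at (217,190). The red and black pieces are look-alikes. I'll confirm this in an enlarged crop and measure.

```bash
cat > h.py <<'E'
import numpy as np
from rig import *
def ray(c,u,v):
    return c['rotation']@np.array([(u-c['cx'])/c['fx'],(v-c['cy'])/c['fy'],1.])
def at_z(c,u,v,z):
    r=ray(c,u,v);return c['xyz']+r*(z-c['xyz'][2])/r[2]
def two(c1,p1,c2,p2):
    a,b=ray(c1,*p1),ray(c2,*p2)
    t=np.linalg.lstsq(np.c_[a,-b],c2['xyz']-c1['xyz'],rcond=None)[0]
    q1,q2=c1['xyz']+a*t[0],c2['xyz']+b*t[1]
    return (q1+q2)/2,np.linalg.norm(q1-q2)
def cloud(c,d,u0,u1,v0,v1):
    v,u=np.mgrid[v0:v1,u0:u1];z=d[v0:v1,u0:u1]
    P=np.stack([(u-c['cx'])/c['fx']*z,(v-c['cy'])/c['fy']*z,z],-1)[z>0]
    return P@c['rotation'].T+c['xyz']
E
python3 - <<'E'
from h import *
import cv2
t=cv2.imread('pics/top0.png');s=cv2.imread('pics/scene0.png')
r=lambda im,u,v,w,h:cv2.resize(im[v:v+h,u:u+w],(400,300),interpolation=cv2.INTER_CUBIC)
cv2.imwrite('pics/m1.png',np.vstack([np.hstack([r(t,175,160,100,75),r(t,340,140,100,75)]),np.hstack([r(s,335,85,100,75),r(s,200,230,100,75)])]))
for n,boxes in(('top',dict(a=(388,411,155,178),b=(388,411,207,230),wide=(322,350,210,240),band=(322,342,157,177),mag=(185,260,170,240))),('scene',dict(a=(265,288,285,311),b=(217,240,240,265),mag=(340,415,90,175)))):
    c=calibration(n);d=np.load(f'pics/{n}0.npy')
    for k,b in boxes.items():
        P=cloud(c,d,*b)
        z=P[:,2];Q=P[z>z.max()-.006]
        print(n,k,'zmin %.3f max %.3f'%(np.percentile(z,2),z.max()),'topmid',((Q.min(0)+Q.max(0))/2).round(4),'ext',np.ptp(Q,axis=0).round(3),len(Q))
E
```

```text
top a zmin -0.003 max 0.039 topmid [ 0.595  -0.2314  0.0361] ext [0.027 0.025 0.006] 52
top b zmin -0.003 max 0.040 topmid [ 0.4646 -0.2152  0.0369] ext [0.027 0.026 0.006] 49
top wide zmin -0.003 max 0.040 topmid [ 0.4631 -0.0651  0.0367] ext [0.044 0.043 0.006] 89
top band zmin -0.003 max 0.017 topmid [ 0.6124 -0.071   0.0141] ext [0.026 0.025 0.006] 35
top mag zmin -0.003 max 0.153 topmid [0.533  0.1814 0.1505] ext [0.068 0.068 0.006] 182
scene a zmin -0.002 max 0.038 topmid [ 0.5934 -0.2333  0.0351] ext [0.028 0.027 0.006] 123
scene b zmin -0.002 max 0.038 topmid [ 0.4632 -0.2171  0.035 ] ext [0.028 0.027 0.006] 106
scene mag zmin -0.002 max 0.151 topmid [0.5317 0.1803 0.1481] ext [0.068 0.069 0.006] 191
```

View pics/m1.png

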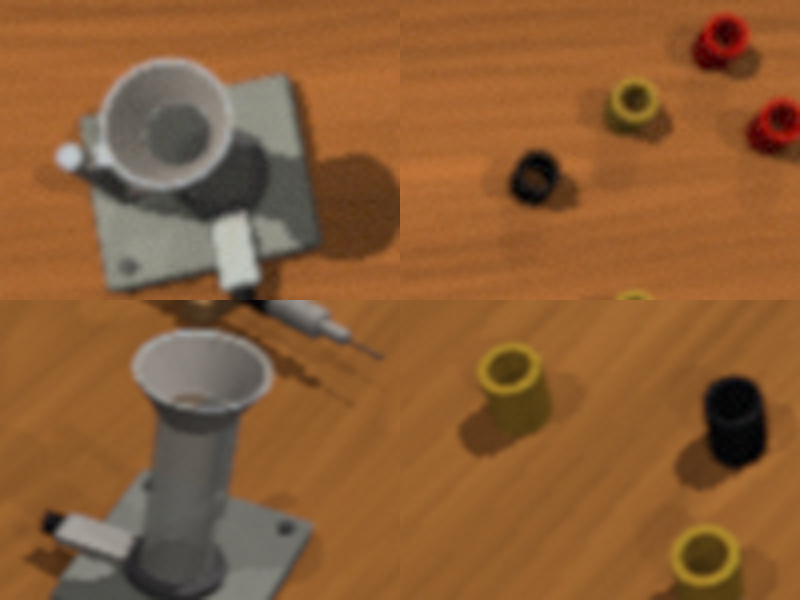

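The crop confirms it: the two tall brass blanks (crop (632,105) and (510,380)) are separate from the black and red ones. The two views agree to about 2 mm, and the tops at about 36 mm match the text.

- blank_a: (0.594, -0.232)
- blank_b: (0.464, -0.216)
- magazine: (0.532, 0.181), rim at 0.15

Now I'll move to above blank_a.

>>> send_rows([
  [0,-0.0132,-0.0146,0],
  [0,-0.0264,-0.0292,0],
  [0,-0.0264,-0.0292,0],
  [0,-0.0264,-0.0292,0],
  [0,-0.0264,-0.0292,0],
  [0,-0.0264,-0.0292,0],
  [0,-0.0264,-0.0292,0],
  [0,-0.0264,-0.0292,0],
  [0,-0.0264,-0.0292,0],
  [0,-0.0264,-0.0292,0],
  [0,-0.0264,-0.0292,0],
  [0,-0.0264,-0.0292,0],
  [0,-0.0264,-0.0292,0],
  [0,-0.0264,-0.0292,0],
  [0,-0.0264,-0.0292,0],
  [0,-0.0264,-0.0292,0],
  [0,-0.0264,-0.0292,0],
  [0,-0.0264,-0.0292,0],
  [0,-0.0264,-0.0292,0],
  [0,-0.0264,-0.0292,0],
])

```text
schema error: expected 5 numbers
```

>>> send_rows([
  [0,-0.0132,-0.0146,0,0],
  [0,-0.0264,-0.0292,0,0],
  [0,-0.0264,-0.0292,0,0],
  [0,-0.0264,-0.0292,0,0],
  [0,-0.0264,-0.0292,0,0],
  [0,-0.0264,-0.0292,0,0],
  [0,-0.0264,-0.0292,0,0],
  [0,-0.0264,-0.0292,0,0],
  [0,-0.0264,-0.0292,0,0],
  [0,-0.0264,-0.0292,0,0],
  [0,-0.0264,-0.0292,0,0],
  [0,-0.0264,-0.0292,0,0],
  [0,-0.0264,-0.0292,0,0],
  [0,-0.0264,-0.0292,0,0],
  [0,-0.0264,-0.0292,0,0],
  [0,-0.0264,-0.0292,0,0],
  [0,-0.0264,-0.0292,0,0],
  [0,-0.0264,-0.0292,0,0],
  [0,-0.0264,-0.0292,0,0],
  [0,-0.0264,-0.0292,0,0],
])

```text
time_s: 1.77
position: [0.5124, -0.0779, 0.2363]
tcp_rot: [[-0.968, 0.253, -0.001], [0.253, 0.968, 0.0], [0.001, 0.0, -1.0]]
force: [0.9, 1.1, -0.6]
opening: 0.997
grasp_force: 0.0
```

```bash
cat > go.py <<'E'
import sys
from h import *
s=read_state();R=s['tcp_rot'];g=np.array([float(x) for x in sys.argv[1:4]])
print(s['time_s'],s['position'].round(4),R[:,:2].round(4).tolist(),'tilt',R[2].round(4),s['joint_positions'])
print('tool shift',(R.T@(g-s['position'])).round(4),'open',s['opening'],'grip',s['grasp_force'])
E
python3 go.py .5942 -.2324 .120
```

```text
1.7667 [ 0.5124 -0.0779  0.2363] [[-0.9675, 0.2527], [0.2527, 0.9675], [0.0008, 0.0002]] tilt [ 8.e-04  2.e-04 -1.e+00] [-2.10143921e+01  2.20691807e+01  9.72727716e+01  8.41604625e-03
  6.07068638e+01 -9.63821733e+01]
tool shift [-0.1183 -0.1289  0.1161] open 0.9968733029968551 grip 0.0
```

>>> send_rows([
  [0,-0.0237,-0.0258,0.0155,0],
  [0,-0.0237,-0.0258,0.0232,0],
  [0,-0.0237,-0.0258,0.0232,0],
  [0,-0.0237,-0.0258,0.0232,0],
  [0,-0.0235,-0.0257,0.031,0],
  [0,0,0,0,0],
])

```text
time_s: 2.27
position: [0.5917, -0.231, 0.1166]
tcp_rot: [[-0.967, 0.256, -0.006], [0.256, 0.967, 0.002], [0.006, 0.0, -1.0]]
force: [0.6, 0.8, -0.6]
opening: 1.004
grasp_force: 0.0
```

```bash
cat > w.py <<'E'
import sys,cv2
from h import *
exec(open('go.py').read())
c=calibration('wrist');p,d=capture('wrist');cv2.imwrite(sys.argv[4],p)
hsv=cv2.cvtColor(p,cv2.COLOR_BGR2HSV);v,u=np.mgrid[:400,:640]
P=np.stack([(u-c['cx'])/c['fx']*d,(v-c['cy'])/c['fy']*d,d],-1)@c['rotation'].T+c['xyz']
m=(d>0)&(np.hypot(P[...,0]-g[0],P[...,1]-g[1])<.025)&(P[...,2]>.02)&(P[...,2]<.06)
Q=P[m];print(len(Q),'z',np.percentile(Q[:,2],[2,50,98]).round(4))
Q=Q[Q[:,2]>np.percentile(Q[:,2],98)-.006];print('topmid',((Q.min(0)+Q.max(0))/2).round(4),np.ptp(Q,axis=0).round(3),'px',u[m].mean(),v[m].mean())
E
python3 w.py .5942 -.2324 .025 pics/w1.png
```

```text
2.2667 [ 0.5917 -0.231   0.1166] [[-0.9667, 0.2559], [0.2559, 0.9667], [0.0063, 0.0004]] tilt [ 6.3e-03  4.0e-04 -1.0e+00] [-3.13554649e+01  3.95086512e+01  8.58777451e+01 -9.62310673e-02
  5.49692725e+01 -1.06470384e+02]
tool shift [-0.0033 -0.0007  0.0915] open 1.0040030313355912 grip 0.0
728 z [0.0211 0.0361 0.0381]
topmid [ 0.5939 -0.2314  0.0354] [0.027 0.027 0.007] px 318.0947802197802 211.70054945054946
```

View pics/w1.png

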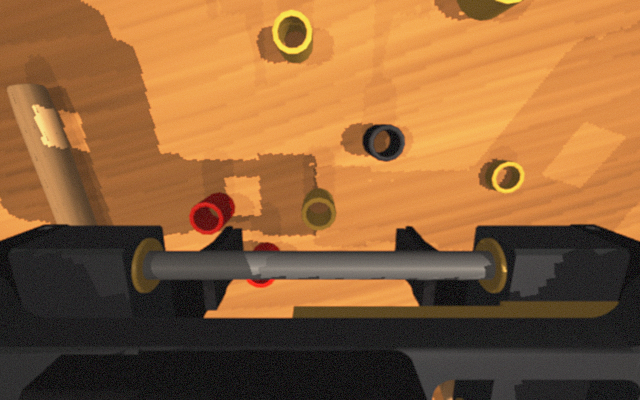

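The wrist view shows blank_a at (318,211) between the jaws, the reds at (210,212) and (262,268), and black at (384,142). They are clear of the fingers. I'll descend.

>>> send_rows([
  [0,-0.001,0,0.02,0],
  [0,0,0,0.025,0],
  [0,0,0,0.025,0],
  [0,0,0,0.015,0],
  [0,0,0,0.008,0],
  [0,0,0,0,0],
  [0,0,0,0,0],
])

```text
time_s: 2.9
position: [0.5932, -0.2262, 0.0323]
tcp_rot: [[-0.968, 0.251, 0.001], [0.251, 0.968, -0.0], [-0.001, -0.0, -1.0]]
force: [0.4, -1.0, 0.0]
opening: 0.999
grasp_force: 0.0
```

```bash
python3 go.py .594 -.2317 .025
```

```text
2.9 [ 0.5932 -0.2262  0.0323] [[-0.9679, 0.2514], [0.2514, 0.9679], [-0.0006, -0.0001]] tilt [-6.e-04 -1.e-04 -1.e+00] [-3.09421567e+01  4.63833629e+01  8.81488839e+01  6.32469285e-03
  4.54317730e+01 -1.06386413e+02]
tool shift [-0.0021 -0.0051  0.0073] open 0.9994032770311531 grip 0.0
```

>>> send_rows([
  [0,-0.002,-0.005,0.0073,0],
  [0,0,0,0,0],
  [100,0,0,0,0],
  [160,0,0,0,0],
  [255,0,0,0,0],
  [255,0,0,0,0],
  [255,0,0,0,0],
  [255,0,0,0,0],
  [255,0,0,0,0],
  [255,0,0,0,0],
  [255,0,0,0,0],
  [255,0,0,0,0],
])

```text
time_s: 3.9
position: [0.5936, -0.232, 0.024]
tcp_rot: [[-0.968, 0.252, -0.0], [0.252, 0.968, 0.0], [0.0, 0.0, -1.0]]
force: [-0.0, -0.0, -0.1]
opening: 0.327
grasp_force: 1.9
```

```bash
python3 go.py .532 .181 .205
```

```text
3.9 [ 0.5936 -0.232   0.024 ] [[-0.9677, 0.252], [0.252, 0.9677], [0.0001, 0.0]] tilt [ 1.e-04  0.e+00 -1.e+00] [-3.13778801e+01  4.72497958e+01  8.78181076e+01  6.88694687e-04
  4.49374808e+01 -1.06780625e+02]
tool shift [ 0.1638  0.3842 -0.181 ] open 0.32716815471982735 grip 1.8838754191801854
```

>>> send_rows([
  [255,0,0,0,0],
  [255,0,0,0,0],
  [255,0,0,0,0],
  [255,0,0,-0.015,0],
  [255,0,0,-0.03,0],
  [255,0,0,-0.035,0],
  [255,0,0,-0.035,0],
  [255,0,0,-0.035,0],
  [255,0,0,-0.03,0],
  [255,0.005,0.012,0,0],
  [255,0.01,0.023,0,0],
  [255,0.0142,0.0332,0,0],
  [255,0.0142,0.0332,0,0],
  [255,0.0142,0.0332,0,0],
  [255,0.0142,0.0332,0,0],
  [255,0.0142,0.0332,0,0],
])

```text
time_s: 5.23
position: [0.5598, -0.014, 0.2033]
tcp_rot: [[-0.968, 0.252, -0.002], [0.252, 0.968, 0.001], [0.002, 0.0, -1.0]]
force: [0.1, 0.1, -1.8]
opening: 0.316
grasp_force: 30.0
```

```bash
python3 go.py .532 .181 .205
```

```text
5.2333 [ 0.5598 -0.014   0.2033] [[-0.9676, 0.2525], [0.2525, 0.9676], [0.0016, 0.0001]] tilt [ 1.6e-03  1.0e-04 -1.0e+00] [-1.28663411e+01  2.76691103e+01  9.34740138e+01  9.71646213e-03
  5.89511410e+01 -8.82481202e+01]
tool shift [ 0.0761  0.1816 -0.0016] open 0.3157481012287892 grip 29.998272567027016
```

Held at 30 N. I'll continue to the magazine.

>>> send_rows([
  [255,0.0142,0.0332,-0.001,0],
  [255,0.0142,0.0332,-0.001,0],
  [255,0.0142,0.0332,0,0],
  [255,0.0142,0.0332,0,0],
  [255,0.012,0.028,0,0],
  [255,0.0073,0.0208,0,0],
  [255,0,0,0,0],
  [255,0,0,0,0],
])

```text
time_s: 5.9
position: [0.5322, 0.1801, 0.2053]
tcp_rot: [[-0.968, 0.249, -0.001], [0.249, 0.968, -0.001], [0.001, -0.001, -1.0]]
force: [0.5, -0.9, -1.5]
opening: 0.311
grasp_force: 30.0
```

```bash
cat > m.py <<'E'
import sys,cv2
from h import *
exec(open('go.py').read())
for n in('top','scene','wrist'):
    c=calibration(n);p,d=capture(n);cv2.imwrite(f'pics/{sys.argv[4]}_{n}.png',p)
    v,u=np.mgrid[:400,:640]
    P=np.stack([(u-c['cx'])/c['fx']*d,(v-c['cy'])/c['fy']*d,d],-1)@c['rotation'].T+c['xyz']
    m=(d>0)&(np.hypot(P[...,0]-g[0],P[...,1]-g[1])<.045)
    Q=P[m&(abs(P[...,2]-.149)<.004)]
    if len(Q)>20:
        A=np.c_[2*Q[:,:2],np.ones(len(Q))];s_=np.linalg.lstsq(A,(Q[:,:2]**2).sum(1),rcond=None)[0]
        print(n,len(Q),'rim circle',s_[:2].round(4),'r',np.sqrt(s_[2]+s_[:2]@s_[:2]).round(4))
a=[cv2.imread(f'pics/{sys.argv[4]}_{n}.png') for n in('scene','wrist')]
c=a[0][50:200,280:480]
cv2.imwrite(f'pics/{sys.argv[4]}_m.png',np.vstack([cv2.resize(c,(400,300)),cv2.resize(a[1],(400,250))]))
E
python3 m.py .5325 .181 .165 m2
```

```text
5.9 [0.5322 0.1801 0.2053] [[-0.9685, 0.249], [0.249, 0.9685], [0.0011, -0.0009]] tilt [ 1.1e-03 -9.0e-04 -1.0e+00] [ 7.32043387e+00  2.76472518e+01  9.30921703e+01 -3.01242493e-02
  5.93409944e+01 -6.82444722e+01]
tool shift [-0.0002  0.0009  0.0403] open 0.3114878542089115 grip 29.999763353553135
top 85 rim circle [0.5324 0.1818] r 0.0313
scene 195 rim circle [0.5325 0.1797] r 0.0323
wrist 1287 rim circle [0.5322 0.1822] r 0.0315
```

View pics/m2_m.png

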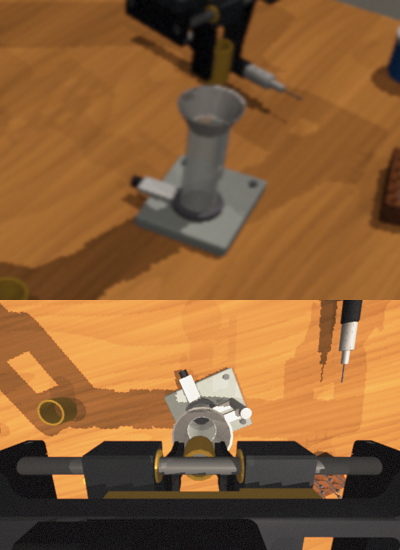

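The scene view (top half) shows the blank held at about (222,60) above the mouth. The wrist view has it over the mouth at (200,445), and all three rim fits agree within 2 mm. I'll lower it and release with the tips just over the rim.

>>> send_rows([
  [255,0,0.001,0.008,0],
  [255,0,0,0.012,0],
  [255,0,0,0.012,0],
  [255,0,0,0.007,0],
  [255,0,0,0,0],
  [255,0,0,0,0],
  [255,0,0,0,0],
])

```text
time_s: 6.63
position: [0.534, 0.1797, 0.1673]
tcp_rot: [[-0.968, 0.253, 0.001], [0.253, 0.968, 0.0], [-0.001, 0.0, -1.0]]
force: [-0.1, 0.7, -0.4]
opening: 0.317
grasp_force: 30.0
```

```bash
python3 go.py .5323 .1814 .166
```

```text
6.6333 [0.534  0.1797 0.1673] [[-0.9676, 0.2527], [0.2527, 0.9676], [-0.0007, 0.0003]] tilt [-7.e-04  3.e-04 -1.e+00] [ 7.23807075e+00  3.07100847e+01  9.49316192e+01 -2.93379512e-04
  5.43155626e+01 -6.81271965e+01]
tool shift [0.002  0.0012 0.0013] open 0.31705190182028153 grip 29.99987988427165
```

>>> send_rows([
  [255,0.002,0.001,0.001,0],
  [255,0,0,0,0],
  [255,0,0,0,0],
  [0,0,0,0,0],
  [0,0,0,0,0],
  [0,0,0,0,0],
  [0,0,0,0,0],
  [0,0,0,0,0],
  [0,0,0,0,0],
  [0,0,0,0,0],
  [0,0,0,-0.02,0],
  [0,0,0,-0.03,0],
  [0,0,0,-0.02,0],
  [0,0,0,0,0],
])

```text
time_s: 7.8
position: [0.5347, 0.182, 0.2404]
tcp_rot: [[-0.968, 0.252, 0.009], [0.252, 0.968, 0.001], [-0.009, 0.004, -1.0]]
force: [0.4, 0.6, 0.2]
opening: 0.981
grasp_force: 0.0
```

```bash
python3 m.py .4639 -.2162 .12 m3; python3 - <<'E'
import cv2,numpy as np
a=cv2.imread('pics/m3_scene.png')[85:175,330:430];b=cv2.imread('pics/m3_wrist.png')[150:400,200:500]
cv2.imwrite('pics/m3.png',np.hstack([cv2.resize(a,(440,396),interpolation=2),cv2.resize(b,(360,396))]))
E
```

```text
7.8 [0.5347 0.182  0.2404] [[-0.9677, 0.2519], [0.2519, 0.9677], [-0.0086, 0.0035]] tilt [-0.0086  0.0035 -1.    ] [ 7.45917277e+00  2.51048646e+01  9.09922754e+01  2.84380862e-03
  6.33677619e+01 -6.79512934e+01]
tool shift [-0.0308 -0.4036  0.1193] open 0.9814789379040292 grip 0.0
```

View pics/m3.png

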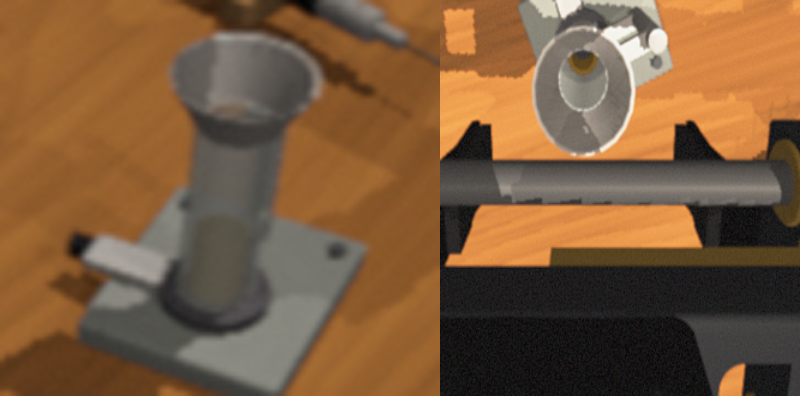

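The left panel shows the blank through the tube at (215,265), down at the base collar. The wrist view shows its ring inside at (583,62). First blank seated; on to blank_b.

>>> send_rows([
  [0,-0.001,-0.015,0,0],
  [0,-0.0025,-0.032,0,0],
  [0,-0.003,-0.0396,0,0],
  [0,-0.003,-0.0396,0,0],
  [0,-0.003,-0.0396,0,0],
  [0,-0.003,-0.0396,0,0],
  [0,-0.003,-0.0396,0,0],
  [0,-0.003,-0.0396,0,0],
  [0,-0.003,-0.0396,0,0],
  [0,-0.003,-0.032,0.018,0],
  [0,-0.003,-0.028,0.025,0],
  [0,-0.002,-0.012,0.035,0],
  [0,-0.001,-0.007,0.035,0],
  [0,0,0,0,0],
  [0,0,0,0,0],
])

```text
time_s: 9.2
position: [0.4604, -0.2159, 0.1204]
tcp_rot: [[-0.967, 0.253, -0.007], [0.253, 0.967, 0.005], [0.008, 0.003, -1.0]]
force: [1.0, 1.2, 0.7]
opening: 1.0
grasp_force: 0.0
```

```bash
python3 w.py .4639 -.216 .024 pics/w2.png
```

```text
9.2 [ 0.4604 -0.2159  0.1204] [[-0.9674, 0.2533], [0.2533, 0.9674], [0.0078, 0.0035]] tilt [ 0.0078  0.0035 -1.    ] [-3.77358906e+01  3.18387263e+01  1.04406481e+02  1.16484573e-02
  4.42440324e+01 -1.13071962e+02]
tool shift [-0.0042  0.0004  0.0964] open 1.0000413107888901 grip 0.0
713 z [0.0211 0.0361 0.038 ]
topmid [ 0.4636 -0.2158  0.0355] [0.027 0.027 0.007] px 318.6535764375877 211.4866760168303
```

The wrist view agrees on blank_b at (0.4636, -0.2158). I'll descend.

>>> send_rows([
  [0,-0.002,0,0.015,0],
  [0,0,0,0.022,0],
  [0,0,0,0.022,0],
  [0,0,0,0.02,0],
  [0,0,0,0.01,0],
  [0,0,0,0,0],
  [0,0,0,0,0],
])

```text
time_s: 9.83
position: [0.4654, -0.2176, 0.0354]
tcp_rot: [[-0.968, 0.251, 0.002], [0.251, 0.968, -0.001], [-0.002, -0.001, -1.0]]
force: [-0.3, -0.4, 0.9]
opening: 1.0
grasp_force: 0.0
```

```bash
python3 go.py .4637 -.2159 .024
```

```text
9.8333 [ 0.4654 -0.2176  0.0354] [[-0.968, 0.251], [0.251, 0.968], [-0.0018, -0.0007]] tilt [-1.8e-03 -7.0e-04 -1.0e+00] [-3.75347386e+01  4.09747994e+01  1.06341867e+02  2.98741358e-03
  3.25706773e+01 -1.12997849e+02]
tool shift [0.0021 0.0012 0.0114] open 1.0002372233880812 grip 0.0
```

>>> send_rows([
  [0,0.002,0.001,0.011,0],
  [0,0,0,0,0],
  [100,0,0,0,0],
  [160,0,0,0,0],
  [255,0,0,0,0],
  [255,0,0,0,0],
  [255,0,0,0,0],
  [255,0,0,0,0],
  [255,0,0,0,0],
  [255,0,0,0,0],
  [255,0,0,0,0],
  [255,0,0,0,0],
  [255,0,0,0,0],
  [255,0,0,0,0],
  [255,0,0,0,0],
])

```text
time_s: 11.08
position: [0.4628, -0.2161, 0.023]
tcp_rot: [[-0.968, 0.252, -0.0], [0.252, 0.968, 0.0], [0.0, 0.0, -1.0]]
force: [0.0, 0.7, -1.0]
opening: 0.314
grasp_force: 30.0
```

```bash
python3 go.py .5323 .1814 .205
```

```text
11.0833 [ 0.4628 -0.2161  0.023 ] [[-0.9677, 0.2521], [0.2521, 0.9677], [0.0001, 0.0001]] tilt [ 1.e-04  1.e-04 -1.e+00] [-3.75857145e+01  4.22848488e+01  1.06854662e+02 -5.47768927e-04
  3.08693163e+01 -1.12985767e+02]
tool shift [ 0.0329  0.4022 -0.182 ] open 0.3142062724899913 grip 29.999941818678053
```

Gripped at 30 N. I'll lift and start the traverse.

>>> send_rows([
  [255,0,0,-0.017,0],
  [255,0,0,-0.03,0],
  [255,0,0,-0.035,0],
  [255,0,0,-0.035,0],
  [255,0,0,-0.035,0],
  [255,0,0,-0.03,0],
  [255,0.001,0.015,0,0],
  [255,0.0025,0.03,0,0],
  [255,0.003,0.036,0,0],
  [255,0.003,0.036,0,0],
  [255,0.003,0.036,0,0],
  [255,0.003,0.036,0,0],
  [255,0.003,0.036,0,0],
  [255,0.003,0.036,0,0],
  [255,0.003,0.036,0,0],
])

```text
time_s: 12.33
position: [0.5135, 0.0792, 0.2049]
tcp_rot: [[-0.968, 0.252, -0.001], [0.252, 0.968, -0.0], [0.001, -0.0, -1.0]]
force: [0.5, 0.4, 0.2]
opening: 0.322
grasp_force: 30.0
```

```bash
python3 go.py .5323 .1814 .205
```

```text
12.3333 [0.5135 0.0792 0.2049] [[-0.9677, 0.2521], [0.2521, 0.9677], [0.0006, -0.0002]] tilt [ 6.e-04 -2.e-04 -1.e+00] [-3.56184021e+00  2.46522925e+01  9.90491094e+01 -4.85679063e-03
  5.63359274e+01 -7.89595813e+01]
tool shift [ 7.600e-03  1.036e-01 -1.000e-04] open 0.32154150994888964 grip 29.99777066783281
```

>>> send_rows([
  [255,0.0025,0.034,0,0],
  [255,0.0025,0.034,0,0],
  [255,0.0015,0.022,0,0],
  [255,0.001,0.0136,0,0],
  [255,0,0,0,0],
  [255,0,0,0,0],
  [255,0,0,0.008,0],
  [255,0,0,0.012,0],
  [255,0,0,0.012,0],
  [255,0,0,0.006,0],
  [255,0,0,0,0],
  [255,0,0,0,0],
  [255,0,0,0,0],
])

```text
time_s: 13.42
position: [0.5332, 0.179, 0.1674]
tcp_rot: [[-0.967, 0.253, 0.001], [0.253, 0.967, 0.0], [-0.001, 0.0, -1.0]]
force: [-0.6, -0.6, -0.2]
opening: 0.313
grasp_force: 30.0
```

```bash
python3 go.py .5323 .1814 .1655
```

```text
13.4167 [0.5332 0.179  0.1674] [[-0.9675, 0.253], [0.253, 0.9675], [-0.0007, 0.0002]] tilt [-7.e-04  2.e-04 -1.e+00] [ 7.17302015e+00  3.06445399e+01  9.50562909e+01 -4.75901810e-03
  5.42601543e+01 -6.81702206e+01]
tool shift [0.0015 0.0021 0.0019] open 0.31341577397148457 grip 29.99993995850673
```

>>> send_rows([
  [255,0.0015,0.002,0.001,0],
  [255,0,0,0,0],
  [255,0,0,0,0],
  [0,0,0,0,0],
  [0,0,0,0,0],
  [0,0,0,0,0],
  [0,0,0,0,0],
  [0,0,0,0,0],
  [0,0,0,0,0],
  [0,0,0,0,0],
  [0,0,0,-0.02,0],
  [0,0,0,-0.03,0],
  [0,0,0,-0.02,0],
  [0,0,0,0,0],
  [0,0,0,0,0],
  [0,0,0,0,0],
])

```text
time_s: 14.75
position: [0.5312, 0.1818, 0.2354]
tcp_rot: [[-0.968, 0.252, -0.001], [0.252, 0.968, -0.0], [0.001, -0.001, -1.0]]
force: [-0.2, 0.7, -0.4]
opening: 1.0
grasp_force: 0.0
```

```bash
python3 m.py .5323 .1814 .24 m4; python3 - <<'E'
import cv2,numpy as np
a=cv2.imread('pics/m4_scene.png')[85:175,330:430];b=cv2.imread('pics/m4_wrist.png')[150:400,200:500]
cv2.imwrite('pics/m4.png',np.hstack([cv2.resize(a,(440,396),interpolation=2),cv2.resize(b,(360,396))]))
E
```

```text
14.75 [0.5312 0.1818 0.2354] [[-0.9677, 0.2521], [0.2521, 0.9677], [0.0014, -0.0006]] tilt [ 1.4e-03 -6.0e-04 -1.0e+00] [ 7.48899507e+00  2.54338641e+01  9.13553004e+01  3.20262706e-04
  6.32956897e+01 -6.79116827e+01]
tool shift [-0.0012 -0.0001 -0.0046] open 0.9995411343866756 grip 0.0
top 94 rim circle [0.5328 0.1817] r 0.0316
scene 192 rim circle [0.5324 0.1797] r 0.0324
wrist 1801 rim circle [0.5323 0.1821] r 0.0316
```

View pics/m4.png

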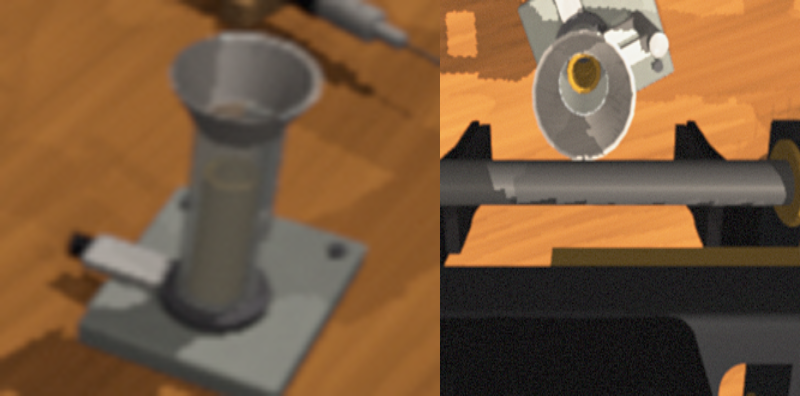

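The tube now holds a continuous brass column, crop (230,165) to (215,305), with the upper blank standing on the lower. The gripper is clear of everything.

```bash
python3 -c "from rig import hand_in;print(hand_in())"
```

```text
the job is handed in; nothing more can be done
None
```

Both narrow blanks went into the magazine and, in the last pictures, stand end to end with the lower one on the floor; the arm never went near the wide sleeve, and I handed the job in at about 15 s (no verdict was shown).

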